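# Sort tubing fittings into a bench carousel, present the clamps to the mould and hold

## Robot

A 6-joint arm with a two-finger parallel gripper is mounted at the origin on the work surface. World frame = base frame: x ahead of the robot, y to its left, z up, the work surface at z = 0. Lengths are in m, angles in rad, forces in N, time in s.
With the tool pointing down it reaches from about 0.35 to 0.975 m from the base axis. Payload 4.9 kg.
Tool frame: the origin (TCP) lies on the centre line of the jaws, within the pads' length; the fingertips stand 14 mm ahead of it and the grasp point (between the pads) lies 5 mm behind it; x points along the fingers, z is the direction in which the jaws open and shut, and the axes are right-handed (so a half turn about x gives the same grasp; the last joint's range is limited). The gripper opens to 85 mm and grips with 20 to 120 N. Pads are 22 mm wide; open, the fingers measure 114 mm over their backs; the gripper's body (76 mm by 85 mm) begins 54 mm behind the grasp point. The pads swing forward as they close: fully open they stand 13 mm farther back than shut.
Start: joints at [1.186, 0.053, 1.613, -0, 1.476, -0.119], TCP at [0.164, 0.603, 0.245] pointing down, gripper open.
Joint ranges: [-3.01, 3.01], [-1.01, 2.22], [0.06, 2.58], [-1.02, 4.17], [0.09, 2.62], [-3.14, 3.14]. Speed limits (rad/s): [2.57, 2.57, 3.14, 3.14, 3.14, 3.14].

## Interface

Orientations are given as a rotation vector (axis times angle).
In Python, from station import ctrl gives the robot as it stands.
- The arm moves only by the tool move_arm, never from a script. Its argument "increments" is a list that holds one entry, the list of rows, each a list of 4 numbers: the shift along the tool's x, y, z in units of 25 cm (1.0 is 25 cm), then the turn about the tool's x in units of 90 degrees (1.0 is 90 degrees). A call has 1 to 20 rows; each row shifts and turns the commanded pose from where the row before left it, along the tool's axes as they then stand; what a row does not reach is not made up. A row lasts 1/12 s, in which the tool goes at most 41.7 mm and 7.16 degrees, less where a joint would pass 70% of its speed; a pose out of reach is approached as far as the arm can. A call with a number of a shift or a turn outside -1 to 1 is refused whole. A call with a gripper value outside its range is refused whole. "gripper" is the closure, from 0 (fully open) to 1 (shut), set as the call begins (left out, the last holds). The fingers move at their own pace and stop on an object; "squeeze" is the grip in N (left out, the last holds). Time passes only in rows, so rows that do not move let the fingers close. It gives the time, the measured TCP pose, the force and the opening at its end, in the units of the state.
- ctrl.get_obs(): the state, without advancing time (a new reading comes with each control period).
- ctrl.get_image(name): name is "scene" or "top"; returns a dict with "pixels" (480x640x3 uint8, red, green, blue), "depth" (480x640 float32, m along the optical axis (not along the pixel's ray), 0 where there is no reading), "K" (3x3 intrinsics, pixels), "extrinsics" (4x4, takes a point from camera to world coordinates). Camera axes: x right, y up, looking along -z (the intrinsics and any distortion apply to the point x, -y, -z); pixel columns grow to the right and rows downward; lengths in m; the calibration is good to about 2 mm. A picture is of the moment at which its call begins.
- ctrl.finish_job(): hands the job in, once; it reports no verdict.
Trained networks look in the newest picture that a camera, given by its name, has taken for a name from the list of things; names that differ only in an ending like _2 or _b are one class to them, and where a whole thing is asked for, a point or a joint stands for the part that bears it (a point fixed in the world has none). Each returns a list of dicts, best first, with "score" (0 to 1); they miss things now and then, are a little off and sometimes report something else, mostly with a low value. They report only what shows in the picture. A call takes as long as a camera call. They do not tell look-alikes from the thing itself.
- ctrl.trace(camera, target): "region" (480x640 bool, what is visible of it) and "pixel" ([row, column] in pixels, amid what is visible of it).
The state is a dict: "t": time; "q": joint angles; "dq": joint speeds; "effort": joint torques, N m; "tool_pos": TCP position; "tool_rot": TCP orientation; "contact_force": force on the tool from outside, world axes, zero at the start; "wrist_torque": the same for the moment, N m; "opening": finger opening in m.
Only numpy, scipy, OpenCV 4.12 (cv2) and the standard library are available. Lean on these libraries where they do the work, as an engineer would, in place of code of your own. Each camera call takes 0.05 s, during which the arm holds its last target. There are 200 camera calls.

## Task

Put the loose fittings away in the carousel: both screw clamps in the tall graduated beaker, the tee in the low square tub. Then turn the carousel until the tall beaker points straight at the resin inlet of the glass mould, and finish while still holding the turntable firmly with the gripper (for instance by its knob), so that it cannot turn while a colleague takes the clamps. Leave everything else on the bench where it is.

Things in the scene. Friction and masses are not known exactly. Their poses are not given: they have to be found in the camera images.
- mould: Fixed glass plate 340 x 240 x 10 mm lying on the bench, on the robot's left, with a black laminate on it. Origin at the centre of its underside, x along its 340 mm side; its -y side looks towards the carousel.
- inlet (a point): The resin inlet, an aluminium fitting 40 mm tall on the mould at the middle of the side that looks towards the carousel; this point lies on its axis, 31 mm above the bench. Its barbed spout points to the carousel's axis.
- carousel_foot: Fixed foot of the carousel, a steel disc 190 mm across. Origin on the axis of rotation, on the bench. Its axes are parallel to the mould's, and its +y axis points straight from the carousel's axis to the inlet. The deck above carries four fastened vessels, centres 85 mm from the axis, in this order anticlockwise: tall beaker, shut flat tin (71 mm across, top at 64 mm), square tub, shut amber jar (60 mm across, top at 110 mm).
- turntable (a joint): Turning angle of the carousel in rad, anticlockwise seen from above, without stops; 0 (or a multiple of 2 pi) when the tall beaker points straight at the inlet. It turns easily both ways (friction about 0.08 N m), stays where it is left, weighs 1.2 kg. Its deck is 260 mm across, top 30 mm above the bench, with a 16 mm post in the middle that carries the knob.
- knob (a point): Centre of the black round knob on top of the turntable's post, on the axis of rotation: 44 mm in diameter, 30 mm tall, from 150 to 180 mm above the bench. It is fast to the turntable: turning it turns the carousel. Its axes turn with the turntable. Holding the knob, deck or a vessel counts as contact with carousel_foot, which carries them.
- beaker (a point): Centre of the mouth of the tall graduated beaker, a white round one fastened to the turntable: mouth 130 mm above the bench, 84 mm outside (89 mm over its lip), 78 mm inside (72 mm at the floor), floor 33 mm above the bench.
- tub (a point): Centre of the mouth of the low white square tub fastened to the turntable opposite the tall beaker: mouth 85 mm above the bench, 78 x 78 mm outside, walls 3 mm, floor 33 mm above the bench. Its axes run along its sides.
- clamp_a: Steel screw clamp for tubing, 60 g, lying flat: a rectangular frame 40 x 28 mm (x, y), 16 mm tall, with a thumb screw that runs out along +x and ends in a round head 16 mm across, whose end is 40 mm from the origin. Origin at the centre of the frame, on its underside. The frame can be gripped across y (28 mm).
- clamp_b: A second screw clamp, the same as clamp_a.
- tee: Grey plastic T-shaped barbed hose connector, 22 g, 16 mm tall, lying flat: a straight run 56 mm long along x, with the branch along +y that ends 28 mm from the run's axis. Origin at the middle of the run, on the underside. From the back of the run (y = -8 mm) to the branch's end (y = 28 mm) it measures 36 mm and can be gripped so.
- tape_roll: Bystander: roll of yellow sealing tape lying flat, 90 mm across, 25 mm tall. Origin under its centre.
- cup: Bystander: small clear mixing cup, 60 mm across, 55 mm tall. Origin under its centre.
- dish: Bystander: small round aluminium dish, 80 mm across, 18 mm tall. Origin under its centre.
- spatula: Bystander: spatula with a wooden handle, 200 mm long, along x, lying on the bench. Origin under its middle.
- roller: Bystander: laminating roller with a black handle, about 185 mm long along x, lying on the bench. Origin under its neck.
- marker: Bystander: marker pen, 135 mm long along x, 16 mm thick, lying on the bench. Origin under its middle.
- glove_box: Bystander: green carton, 115 x 230 x 70 mm. Origin under its centre.
Things that resemble listed ones, but are neither listed nor needed, are in the scene too. What is shaped like the tee but blue is not meant. Leave any orange look-alike of the clamp_a alone.

How it is judged:
By the outcome, as a careful person would: the job done as asked, in the order asked, and still so for the second after the job is handed in, while the arm keeps its last pose, push and grip.
It also fails if it takes over 72 s, if anything falls off the work surface, if the arm or the gripper's body presses on something with over 40 N, if the wrist force passes 120 N, or if a joint passes its speed limit or range.

## Working session

There is one attempt and no reset: what is moved stays moved. The work goes in short steps, Python scripts to look and compute and a tool call to move; the robot and the scene stay as the last step left them, time stands still between calls to the robot, and variables do not carry over. Pictures are saved under pics/ and viewed, about 8 in all and at most 12, crops included, and the job is handed in when it is done.

Besides the shell and the picture viewer there is one more tool, called after "Call:" as name(argument=value, ...) on one line, values as JSON. move_arm: Moves the arm, as the interface text tells. Shifts and turns lie within -1 to 1; 1 stands for 25 cm of shift or 90 degrees of turn. Its arguments: {"type":"object","properties":{"increments":{"type":"array","items":{"type":"array","items":{"type":"array","items":{"type":"number","minimum":-1,"maximum":1}}}},"gripper":{"type":"number"},"squeeze":{"type":"number"}},"required":["increments"]}

```bash
mkdir -p pics; cat > h.py <<'E'
import numpy as np, cv2
from station import ctrl
from scipy.spatial.transform import Rotation as R
def img(n): return ctrl.get_image(n)
def cloud(im):
    K=im["K"];d=im["depth"];v,u=np.mgrid[0:480,0:640]
    p=np.stack([(u-K[0,2])/K[0,0]*d,-(v-K[1,2])/K[1,1]*d,-d],-1)
    E=im["extrinsics"];w=p@E[:3,:3].T+E[:3,3];w[d==0]=np.nan
    return w
def save(im,n): cv2.imwrite("pics/"+n,cv2.cvtColor(im["pixels"],cv2.COLOR_RGB2BGR))
E
python3 - <<'E'
from h import *
np.set_printoptions(precision=4,suppress=True)
o=ctrl.get_obs();print(o["t"],o["tool_pos"],o["tool_rot"],o["opening"],R.from_rotvec(o["tool_rot"]).as_matrix())
ims={}
for n in("scene","top"):
    im=img(n);save(im,n+"0.png");W=cloud(im)
    print(n,im["K"].tolist(),im["extrinsics"][:3,3])
    np.savez(n+"0.npz",W=W,px=im["pixels"],K=im["K"],E=im["extrinsics"])
    for t in["clamp_a","tee","carousel_foot","knob","beaker","tub","mould","tape_roll","cup","dish","glove_box","marker","roller","spatula"]:
        for r in ctrl.trace(n,t)[:5]:
            m=r["region"];p=W[m];print(t,round(r["score"],2),np.round(r["pixel"]),m.sum(),np.nanmedian(p,0) if m.any() else 0, np.nanmax(p[:,2]) if m.any() else 0)
E
```

```text
0.0 [0.1639 0.6025 0.2441] [-1.0123  1.3251  1.0106] 0.08521385545454536 [[-0.0008 -0.9649  0.2627]
 [-0.0019  0.2627  0.9649]
 [-1.      0.0003 -0.002 ]]
scene [[470.62252424650273, 0.0, 317.3450226112043], [0.0, 470.62252424650273, 239.71270973446883], [0.0, 0.0, 1.0]] [ 1.2585 -0.0002  0.8971]
clamp_a 0.71 [270. 261.] 257 [ 0.5077 -0.1782  0.0121] 0.02280343070989488
clamp_a 0.64 [252. 224.] 246 [ 0.4564 -0.2772  0.0117] 0.02055268957566614
clamp_a 0.59 [288. 217.] 307 [ 0.5794 -0.2616  0.012 ] 0.021510655722918104
tee 0.67 [286. 361.] 8813 [0.5844 0.0672 0.0532] 0.18517891077348514
tee 0.49 [258. 184.] 222 [ 0.4832 -0.3724  0.0148] 0.02117687783609601
tee 0.47 [218. 165.] 177 [ 0.3439 -0.4562  0.0143] 0.0202618249923604
carousel_foot 0.74 [289. 356.] 9119 [0.5842 0.067  0.0516] 0.18517891077348514
carousel_foot 0.64 [254. 220.] 248 [ 0.4555 -0.2763  0.0119] 0.02055268957566614
carousel_foot 0.42 [311. 510.] 12271 [0.5935 0.4253 0.0133] 0.044507438842000924
knob 0.68 [284. 358.] 9048 [0.584  0.0668 0.052 ] 0.18517891077348514
knob 0.61 [255. 182.] 170 [ 0.4852 -0.3741  0.0153] 0.0
[... 2180 characters left out ...]
57  0.0633 0.0321] 0.1845644316769326
mould 0.74 [234. 150.] 11223 [0.5554 0.4228 0.0107] 0.04528267030683564
tape_roll 0.66 [178. 369.] 397 [ 0.7446 -0.1789  0.0219] 0.029780297845412473
cup 0.77 [315. 370.] 402 [ 0.3608 -0.1661  0.0076] 0.06022676311429387
dish 0.72 [221. 454.] 653 [ 0.6067 -0.3967  0.0097] 0.02375049700414733
dish 0.49 [232. 282.] 7475 [0.5571 0.063  0.032 ] 0.1845644316769326
glove_box 0.68 [340. 165.] 4622 [0.2825 0.3539 0.0686] 0.07878008774256795
marker 0.86 [256. 492.] 292 [ 0.5134 -0.4948  0.0132] 0.02279880869854045
roller 0.93 [171. 443.] 694 [ 0.7444 -0.3685  0.0175] 0.028571746257336272
spatula 0.71 [337. 431.] 1174 [ 0.3039 -0.3313  0.003 ] 0.024531282602059834
```

```bash
python3 - <<'E'
import cv2,numpy as np
a=cv2.imread("pics/top0.png");c=a[130:350,220:520];cv2.imwrite("pics/c1.png",cv2.resize(c,(800,587),interpolation=cv2.INTER_CUBIC))
E
```

```text
(no output)
```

View pics/c1.png

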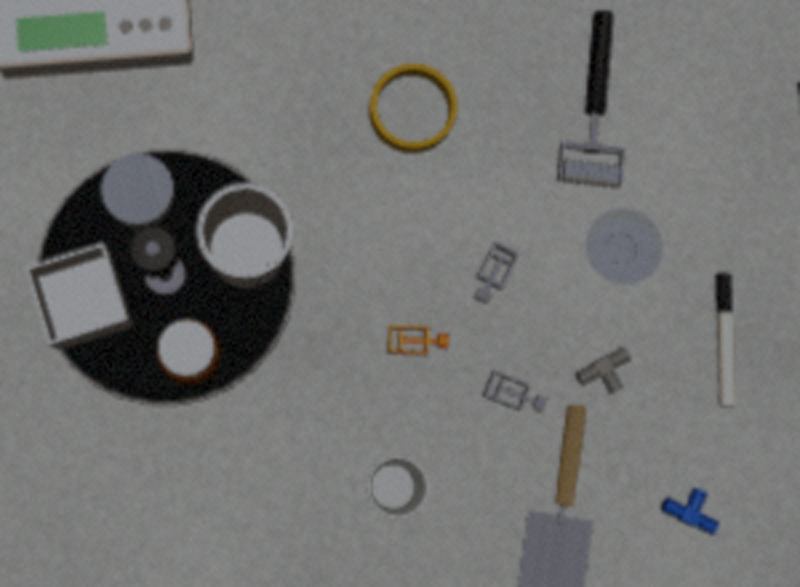

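View pics/scene0.png

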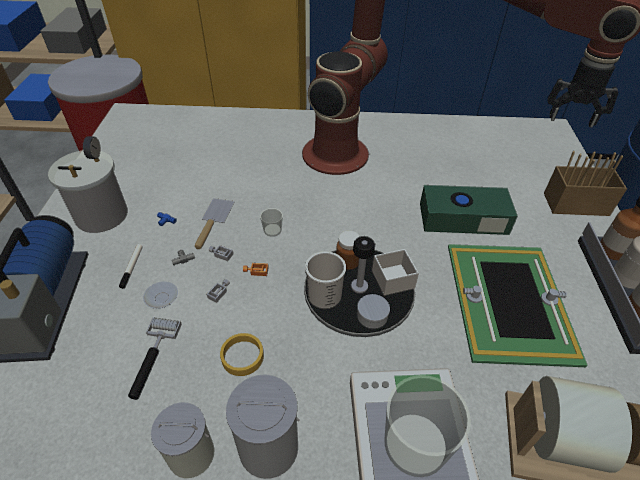

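The top crop shows the carousel at left: beaker right of the knob (245,235), tub at (80,295). The steel clamps are at (495,268) and (512,390), the orange look-alike at (415,340). The grey tee is at (603,370), the blue one at (690,512). The scene picture shows the mould's inlet fitting near (473,294).

```bash
cat > fit.py <<'E'
from h import *
from scipy.optimize import minimize
CL=[(-20,20,-14,14),(20,34,-3,3),(31,40,-8,8)]
TE=[(-28,28,-8,8),(-8,8,8,28)]
def fitobj(data,c,shape,win=0.055):
    """chamfer-free silhouette fit: overlap of footprint with points that stand above the bench"""
    best=None;s=.001;n=int(2*win/s)
    acc=np.zeros((n,n));tot=0
    for W in data:
        d=W.reshape(-1,3);d=d[np.isfinite(d).all(1)]
        d=d[(abs(d[:,:2]-c)<win).all(1)&(d[:,2]>zt)&(d[:,2]<.035)]
        if len(d)<20: continue
        g=np.zeros((n,n));ij=np.clip(((d[:,:2]-c+win)/s).astype(int),0,n-1);np.add.at(g,(ij[:,0],ij[:,1]),1)
        acc+=cv2.GaussianBlur(g,(0,0),2)/len(d)
    gx=(np.arange(n)+.5)*s-win;X,Y=np.meshgrid(gx,gx,indexing="ij")
    area=acc.sum()
    def soft(p):
        a=p[2];x=((X-p[0])*np.cos(a)+(Y-p[1])*np.sin(a))*1e3;y=(-(X-p[0])*np.sin(a)+(Y-p[1])*np.cos(a))*1e3
        f=0
        for x0,x1,y0,y1 in shape:
            sd=np.minimum.reduce([x-x0,x1-x,y-y0,y1-y]);f=np.maximum(f,1/(1+np.exp(-np.clip(sd/1.5,-30,30))))
        return f
    def cost(p):
        f=soft(p);return -(f*acc).sum()/np.sqrt((f*f).sum()*(acc*acc).sum())
    m=np.array([(X*acc).sum(),(Y*acc).sum()])/area
    for a in np.arange(0,2*np.pi,np.pi/6):
        o=(.006*np.array([np.cos(a),np.sin(a)])) if shape is CL else .006*np.array([-np.sin(a),np.cos(a)])
        r=minimize(cost,[m[0]-o[0],m[1]-o[1],a],method="Nelder-Mead",options=dict(initial_simplex=[[m[0]-o[0],m[1]-o[1],a],[m[0]-o[0]+.005,m[1]-o[1],a],[m[0]-o[0],m[1]-o[1]+.005,a],[m[0]-o[0],m[1]-o[1],a+.2]],maxiter=150))
        if best is None or r.fun<best.fun: best=r
    p=best.x;return np.r_[p[:2]+c,np.degrees(p[2])%360],-best.fun
zt=.007
def circ(p):
    A=np.c_[2*p,np.ones(len(p))];s=np.linalg.lstsq(A,(p**2).sum(1),rcond=None)[0];return s[:2],np.sqrt(s[2]+s[0]**2+s[1]**2)
E
python3 - <<'E'
from fit import *
np.set_printoptions(precision=4,suppress=True)
D={n:np.load(n+"0.npz")["W"] for n in("scene","top")}
for n,W in D.items():
    d=W.reshape(-1,3);b=d[(abs(d[:,0]-.68)<.05)&(abs(d[:,1]+.1)<.1)];print(n,"bench z",np.nanmedian(b[:,2]),np.nanstd(b[:,2]))
for nm,c,s in(("near",(.456,-.28),CL),("far",(.585,-.265),CL),("orange",(.507,-.18),CL),("tee",(.48,-.375),TE)):
    for k,dd in(("scene",[D["scene"]]),("top",[D["top"]])): print(nm,k,*fitobj(dd,np.array(c),s))
for n,W in D.items():
    d=W.reshape(-1,3);d=d[np.isfinite(d).all(1)]
    near=np.hypot(d[:,0]-.56,d[:,1]-.065)<.15
    k=d[near&(d[:,2]>.172)&(d[:,2]<.195)];print(n,"knob",k.mean(0),len(k),(k.min(0)+k.max(0))/2,np.ptp(k,0))
    b=d[near&(d[:,2]>.122)&(d[:,2]<.14)];
    b=b[np.hypot(*(b[:,:2]-k.mean(0)[:2]).T)>.035];c,r=circ(b[:,:2]);print("rim",c,r,len(b),b[:,2].mean())
    t=d[near&(d[:,2]>.077)&(d[:,2]<.094)&(d[:,1]>.09)];rc=cv2.minAreaRect((t[:,:2]*1000).astype(np.float32));print("tub",rc,len(t))
    m=d[(d[:,1]>.2)&(d[:,1]<.6)&(d[:,0]>.42)&(d[:,0]<.75)&(d[:,2]>.03)]
    for lo,hi in((.2,.42),(.42,.6)):
        q=m[(m[:,1]>lo)&(m[:,1]<hi)];print("fit",np.median(q,0),len(q),q.min(0),q.max(0))
E
```

```text
scene bench z 0.0019478194926833003 0.02582422570375295
top bench z -0.0004764417867655357 0.019295353564954282
near scene [  0.4596  -0.2725 249.2857] 0.7289703166592064
near top [  0.4582  -0.2756 249.2103] 0.770525195315879
far scene [  0.5858  -0.2647 152.9238] 0.8362188962865911
far top [  0.5842  -0.2675 153.1295] 0.8548928450526885
orange scene [  0.5077  -0.174  270.1425] 0.8032298389569851
orange top [  0.5072  -0.1771 269.2701] 0.8180202061347591
tee scene [  0.4864  -0.3688 119.0608] 0.7826891816980918
tee top [  0.484   -0.3722 119.3767] 0.8522808806697983
scene knob [0.5697 0.0698 0.1802] 292 [0.5672 0.0693 0.1786] [0.0445 0.0444 0.0131]
rim [ 0.5943 -0.01  ] 0.04131929062223425 408 0.12959283966030355
tub ((537.7166748046875, 150.74102783203125), (82.32096099853516, 79.78539276123047), 18.8542423248291) 372
fit [0.5661 0.3342 0.0384] 127 [0.5536 0.2001 0.0304] [0.5729 0.3521 0.0801]
fit [0.5645 0.5219 0.0383] 128 [0.5518 0.5067 0.0302] [0.5719 0.5468 0.0439]
top knob [0.5643 0.0674 0.1786] 275 [0.5645 0.0673 0.1785] [0.0462 0.0452 0.012 ]
rim [ 0.5923 -0.0125] 0.04140955583873602 264 0.12890204376601902
tub ((537.216552734375, 148.103515625), (79.04161071777344, 78.31835174560547), 19.21771812438965) 179
fit [0.5614 0.3318 0.037 ] 83 [0.5526 0.3099 0.0307] [0.5717 0.3472 0.0431]
fit [0.5596 0.5192 0.0365] 90 [0.5504 0.5034 0.0301] [0.5687 0.5439 0.0453]
```

```bash
cat > plan.py <<'E'
import sys
from h import *
def plan(wps):
    o=ctrl.get_obs();p=o["tool_pos"];M=R.from_rotvec(o["tool_rot"]).as_matrix();yaw=np.degrees(np.arctan2(M[1,2],M[0,2]))
    print("t",round(o["t"],2),"p",np.round(p,4),"yaw",round(yaw,2),"F",np.round(o["contact_force"],1),"Tq",np.round(o["wrist_torque"],2),"open",round(o["opening"],4),"q6",round(o["q"][5],2))
    for x,y,z,w in wps:
        dt=-(w-yaw)
        if abs(dt)>.05: n=int(np.ceil(abs(dt)/7));print(f"  turn {n} x [0,0,0,{dt/90/n:.4f}]")
        a=np.radians(w);d=np.array([x,y,z])-p
        s=np.array([-d[2],-np.sin(a)*d[0]+np.cos(a)*d[1],np.cos(a)*d[0]+np.sin(a)*d[1]])/.25
        n=int(np.ceil(np.linalg.norm(s)/.16));print(f"  move {n} x {np.round(s/n,4).tolist()}  total {np.round(s,4).tolist()}")
        p=np.array([x,y,z]);yaw=w
if __name__=="__main__": plan(eval("["+sys.argv[1]+"]"))
E
python3 plan.py "(.585,-.266,.2,63),(.585,-.266,.016,63)"
```

```text
t 1.5 p [0.1642 0.603  0.2453] yaw 74.77 F [-1.   0.2 -0.4] Tq [-0.04  0.04 -0.02] open 0.0853 q6 -0.12
  turn 2 x [0,0,0,0.0654]
  move 25 x [0.0073, -0.1231, -0.0933]  total [0.1813, -3.0779, -2.3331]
  move 5 x [0.1472, 0.0, 0.0]  total [0.736, 0.0, 0.0]
```

Call:
move_arm(increments=[[[0,0,0,0.0654],[0,0,0,0.0654],[0,-0.1231,-0.0933,0],[0,-0.1231,-0.0933,0],[0,-0.1231,-0.0933,0],[0,-0.1231,-0.0933,0],[0,-0.1231,-0.0933,0],[0,-0.1231,-0.0933,0],[0,-0.1231,-0.0933,0],[0,-0.1231,-0.0933,0],[0,-0.1231,-0.0933,0],[0,-0.1231,-0.0933,0],[0,-0.1231,-0.0933,0],[0,-0.1231,-0.0933,0],[0,-0.1231,-0.0933,0],[0,-0.1231,-0.0933,0],[0,-0.1231,-0.0933,0],[0,-0.1231,-0.0933,0]]], gripper=0.4, squeeze=40)

```text
t: 3.0
tool_pos: [0.4339, 0.045, 0.2457]
tool_rot: [-0.856, 1.395, 0.854]
contact_force: [0.5, 0.4, 0.5]
opening: 0.0517
```

Call:
move_arm(increments=[[[0.02,-0.1231,-0.0933,0],[0.02,-0.1231,-0.0933,0],[0.02,-0.1231,-0.0933,0],[0.02,-0.1231,-0.0933,0],[0.02,-0.1231,-0.0933,0],[0.02,-0.1231,-0.0933,0],[0.02,-0.1231,-0.0933,0],[0.02,-0.1231,-0.0933,0],[0.02,-0.1231,-0.0933,0],[0.15,0,0,0],[0.15,0,0,0],[0,0,0,0],[0,0,0,0]]])

```text
t: 4.08
tool_pos: [0.5831, -0.2648, 0.1224]
tool_rot: [-0.851, 1.399, 0.861]
contact_force: [-0.1, -0.5, -0.5]
opening: 0.0516
```

```bash
python3 plan.py "(.585,-.266,.016,63)"
```

```text
t 4.08 p [ 0.5831 -0.2648  0.1224] yaw 62.99 F [-0.1 -0.5 -0.5] Tq [-0.01  0.01  0.05] open 0.0516 q6 -1.64
  move 3 x [0.1418, -0.003, -0.0003]  total [0.4255, -0.0091, -0.0008]
```

Call:
move_arm(increments=[[[0.142,-0.003,0,0],[0.142,-0.003,0,0],[0.1,-0.003,0,0],[0.042,0,0,0],[0,0,0,0]]])

```text
t: 4.5
tool_pos: [0.5865, -0.2661, 0.0183]
tool_rot: [-0.854, 1.397, 0.858]
contact_force: [-0.4, 0.5, -0.1]
opening: 0.0509
```

Call:
move_arm(increments=[[[0,0,0,0],[0,0,0,0],[0,0,0,0],[0,0,0,0],[0,0,0,0],[0,0,0,0]]], gripper=1.0)

```text
t: 5.0
tool_pos: [0.5893, -0.2681, 0.0227]
tool_rot: [-0.859, 1.393, 0.851]
contact_force: [-0.8, 0.4, 6.6]
opening: 0.0266
```

```bash
python3 - <<'E'
from plan import *
im=img("scene");save(im,"s1.png");c=im["pixels"][210:370,150:410,::-1];cv2.imwrite("pics/s1c.png",cv2.resize(c,(780,480)))
a=np.radians(63-90-0) # screw dir 153deg
b=np.array([.5933,-.0113])
s=.004*np.array([np.cos(np.radians(153)),np.sin(np.radians(153))])
print(b-s);plan([(.585,-.266,.215,63),(*(b-s),.215,63),(*(b-s),.105,63)])
E
```

```text
[ 0.59686403 -0.01311596]
t 5.05 p [ 0.5893 -0.2681  0.0227] yaw 63.0 F [0.1 0.8 7.6] Tq [ 0.11 -0.01  0.01] open 0.0267 q6 -1.64
  move 5 x [-0.1538, 0.0039, -0.0001]  total [-0.7692, 0.0193, -0.0004]
  move 7 x [-0.0, 0.0596, 0.1318]  total [-0.0, 0.4169, 0.9228]
  move 3 x [0.1467, 0.0, 0.0]  total [0.44, 0.0, 0.0]
```

View pics/s1c.png

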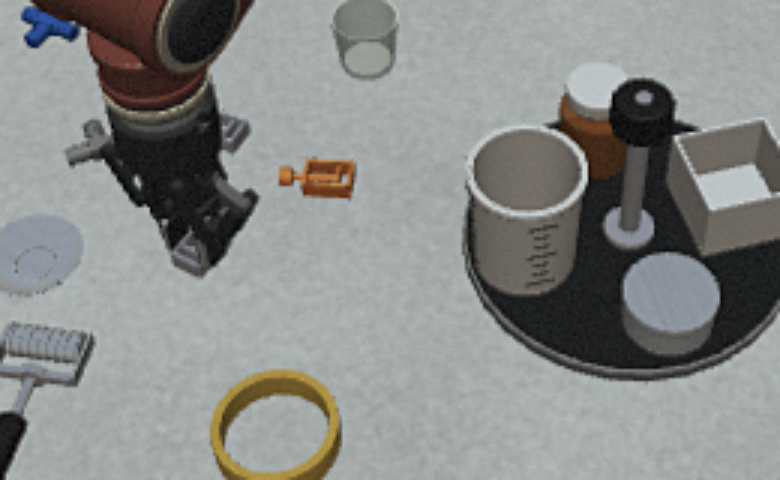

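The crop shows the gripper down on the far clamp, with a frame end showing at (190,250) between the fingers. The orange clamp, at (325,177), has not moved. I lift and check the grip.

Call:
move_arm(increments=[[[-0.05,0,0,0],[-0.15,0,0,0],[-0.15,0,0,0],[-0.15,0,0,0],[-0.15,0,0,0],[-0.14,0,0,0],[0,0,0,0],[0,0,0,0]]])

```text
t: 5.72
tool_pos: [0.5885, -0.2678, 0.2217]
tool_rot: [-0.861, 1.392, 0.849]
contact_force: [1.0, -0.5, -1.3]
opening: 0.0268
```

```bash
python3 - <<'E'
from plan import *
b=np.array([.5933,-.0113])
plan([(.597,-.013,.215,63),(.597,-.013,.105,63)])
im=img("scene");save(im,"s2.png");W=cloud(im)
o=ctrl.get_obs();p=o["tool_pos"];d=W.reshape(-1,3);d=d[np.isfinite(d).all(1)];d=d[(np.linalg.norm(d[:,:2]-p[:2],axis=1)<.07)&(d[:,2]>p[2]-.06)&(d[:,2]<p[2]+.03)]
print(len(d),d.min(0),d.max(0))
c=im["pixels"][130:330,140:360,::-1];cv2.imwrite("pics/s2c.png",cv2.resize(c,(660,600)))
E
```

```text
t 5.72 p [ 0.5885 -0.2678  0.2217] yaw 63.0 F [ 1.  -0.5 -1.3] Tq [-0.   -0.01 -0.05] open 0.0268 q6 -1.64
  move 7 x [0.0038, 0.0617, 0.1319]  total [0.0268, 0.4322, 0.9235]
  move 3 x [0.1467, 0.0, 0.0]  total [0.44, 0.0, 0.0]
403 [ 0.55151525 -0.29432691  0.19878224] [ 0.60896269 -0.23970679  0.24802675]
```

View pics/s2c.png

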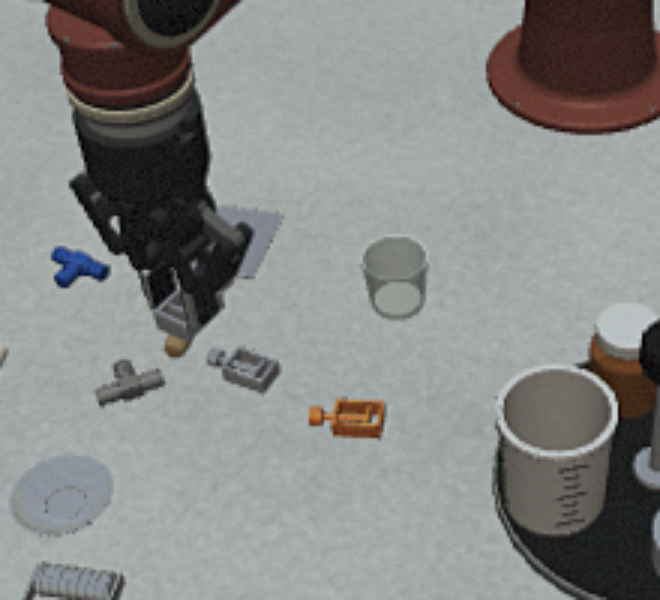

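The clamp is held at (175,315), and the rest of the bench is unchanged. Now to the beaker.

Call:
move_arm(increments=[[[0,0.062,0.132,0],[0,0.062,0.132,0],[0,0.062,0.132,0],[0,0.062,0.132,0],[0,0.062,0.132,0],[0,0.062,0.132,0],[0,0.06,0.132,0],[0,0,0,0],[0,0,0,0]]])

```text
t: 6.52
tool_pos: [0.5942, -0.0101, 0.214]
tool_rot: [-0.857, 1.398, 0.86]
contact_force: [0.2, -0.3, -0.7]
opening: 0.0266
```

```bash
python3 plan.py "(.597,-.013,.105,63)"
```

```text
t 6.52 p [ 0.5942 -0.0101  0.214 ] yaw 63.2 F [ 0.2 -0.3 -0.7] Tq [-0.02  0.01  0.02] open 0.0266 q6 -1.24
  turn 1 x [0,0,0,0.0022]
  move 3 x [0.1453, -0.005, -0.0018]  total [0.4358, -0.0151, -0.0054]
```

Call:
move_arm(increments=[[[0.14,-0.005,-0.002,0],[0.14,-0.005,-0.002,0],[0.1,-0.005,-0.001,0],[0.056,0,0,0],[0,0,0,0],[0,0,0,0]]])

```text
t: 7.02
tool_pos: [0.5978, -0.0157, 0.1066]
tool_rot: [-0.854, 1.398, 0.856]
contact_force: [0.9, -0.4, -0.5]
opening: 0.0269
```

Call:
move_arm(increments=[[[0,0,0,0],[0,0,0,0],[0,0,0,0],[0,0,0,0]]], gripper=0.58)

```text
t: 7.35
tool_pos: [0.5989, -0.0151, 0.1085]
tool_rot: [-0.857, 1.395, 0.854]
contact_force: [-0.6, -1.0, 0.8]
opening: 0.036
```

Call:
move_arm(increments=[[[-0.14,0,0,0],[-0.14,0,0,0],[-0.14,0,0,0],[0,0,0,0]]])

```text
t: 7.68
tool_pos: [0.6028, -0.0152, 0.2226]
tool_rot: [-0.862, 1.383, 0.846]
contact_force: [1.8, -0.1, 1.2]
opening: 0.0355
```

```bash
python3 plan.py "(.459,-.274,.13,-20.8),(.459,-.274,.022,-20.8)"; python3 - <<'E'
from h import *
im=img("scene");W=cloud(im);d=W.reshape(-1,3);d=d[np.isfinite(d).all(1)]
save(im,"s3.png")
E
```

```text
t 7.68 p [ 0.6028 -0.0152  0.2226] yaw 63.02 F [ 1.8 -0.1  1.2] Tq [-0.05 -0.04 -0.01] open 0.0355 q6 -1.25
  turn 12 x [0,0,0,0.0776]
  move 8 x [0.0463, -0.1465, -0.0212]  total [0.3704, -1.1721, -0.1699]
  move 3 x [0.144, 0.0, 0.0]  total [0.432, 0.0, 0.0]
```

Call:
move_arm(increments=[[[0,0,0,0.0776],[0,0,0,0.0776],[0,0,0,0.0776],[0,0,0,0.0776],[0,0,0,0.0776],[0,0,0,0.0776],[0,0,0,0.0776],[0,0,0,0.0776],[0,0,0,0.0776],[0,0,0,0.0776],[0,0,0,0.0776],[0,0,0,0.0776]]], gripper=0.4)

```text
t: 8.73
tool_pos: [0.5979, -0.0145, 0.2113]
tool_rot: [0.29, 1.553, -0.289]
contact_force: [0.2, -0.0, -0.9]
opening: 0.0514
```

Call:
move_arm(increments=[[[0,-0.1465,-0.021,0],[0,-0.1465,-0.021,0],[0,-0.1465,-0.021,0],[0,-0.1465,-0.021,0],[0.04,-0.1465,-0.021,0],[0.08,-0.1465,-0.021,0],[0.12,-0.1465,-0.021,0],[0.12,-0.1465,-0.021,0],[0,0,0,0],[0,0,0,0]]])

```text
t: 9.57
tool_pos: [0.4575, -0.2653, 0.1272]
tool_rot: [0.29, 1.556, -0.285]
contact_force: [0.4, 0.2, 0.5]
opening: 0.0515
```

```bash
python3 plan.py "(.459,-.274,.022,-20.8)"; python3 - <<'E'
from h import *
im=img("top");save(im,"t3.png");a=im["pixels"][...,::-1]
b=img("scene")["pixels"][...,::-1]
c=cv2.resize(a[190:310,250:470],(660,360));e=cv2.resize(b[200:340,130:350],(377,240));
o=np.zeros((600,660,3),np.uint8);o[:360]=c;o[360:,:377]=e;cv2.imwrite("pics/m3.png",o)
E
```

```text
t 9.57 p [ 0.4575 -0.2653  0.1272] yaw -20.99 F [0.4 0.2 0.5] Tq [-0.   -0.01  0.  ] open 0.0515 q6 -0.3
  turn 1 x [0,0,0,-0.0021]
  move 3 x [0.1402, -0.0101, 0.006]  total [0.4207, -0.0304, 0.018]
```

View pics/m3.png

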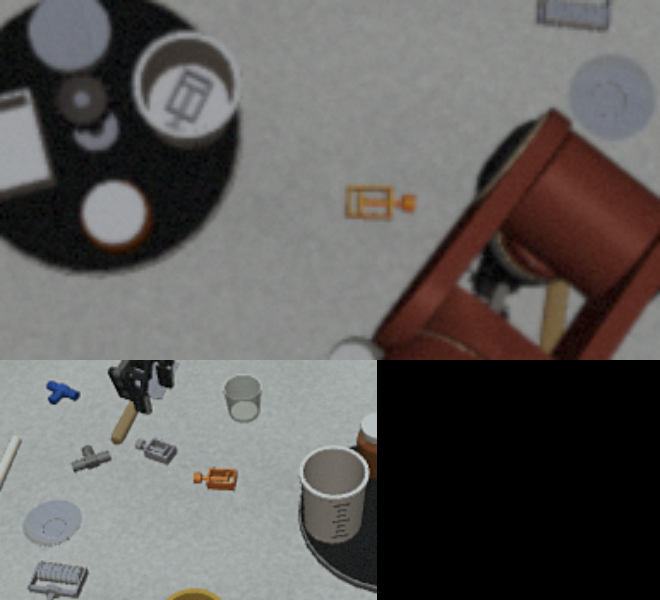

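The first clamp lies in the beaker at (188,97) in the upper panel. The orange clamp is untouched. Next is the second clamp.

Call:
move_arm(increments=[[[0.14,-0.01,0.006,0],[0.14,-0.01,0.006,0],[0.1,-0.01,0.006,0],[0.044,0,0,0],[0,0,0,0]]])

```text
t: 10.08
tool_pos: [0.4606, -0.272, 0.022]
tool_rot: [0.286, 1.556, -0.282]
contact_force: [-0.5, 0.3, -0.1]
opening: 0.0509
```

Call:
move_arm(increments=[[[0,0,0,0],[0,0,0,0],[0,0,0,0],[0,0,0,0],[0,0,0,0],[0,0,0,0]]], gripper=1.0)

```text
t: 10.58
tool_pos: [0.4631, -0.275, 0.0267]
tool_rot: [0.284, 1.547, -0.286]
contact_force: [1.2, 2.4, 7.4]
opening: 0.0261
```

Call:
move_arm(increments=[[[-0.05,0,0,0],[-0.15,0,0,0],[-0.15,0,0,0],[-0.15,0,0,0],[-0.15,0,0,0],[-0.13,0,0,0],[0,0,0,0],[0,0,0,0]]])

```text
t: 11.25
tool_pos: [0.4622, -0.2749, 0.223]
tool_rot: [0.282, 1.546, -0.287]
contact_force: [0.5, 0.3, -0.8]
opening: 0.0257
```

```bash
python3 - <<'E'
from plan import *
a=np.radians(249.2);b=np.array([.5933,-.0113])-.004*np.array([np.cos(a),np.sin(a)]);print(b)
plan([(*b,.215,-20.8),(*b,.11,-20.8)])
E
```

```text
[ 0.59472043 -0.0075607 ]
t 11.25 p [ 0.4622 -0.2749  0.223 ] yaw -20.82 F [ 0.5  0.3 -0.8] Tq [-0.03 -0.02  0.05] open 0.0257 q6 -0.31
  move 8 x [0.004, 0.1485, 0.0145]  total [0.0319, 1.188, 0.1158]
  move 3 x [0.14, 0.0, 0.0]  total [0.42, 0.0, 0.0]
```

Call:
move_arm(increments=[[[0,0.148,0.0145,0],[0,0.148,0.0145,0],[0,0.148,0.0145,0],[0,0.148,0.0145,0],[0,0.148,0.0145,0],[0,0.148,0.0145,0],[0,0.148,0.0145,0],[0,0.148,0.0145,0],[0,0,0,0],[0,0,0,0]]])

```text
t: 12.08
tool_pos: [0.5926, -0.0058, 0.2166]
tool_rot: [0.282, 1.557, -0.283]
contact_force: [0.5, 0.9, -1.0]
opening: 0.0261
```

```bash
python3 plan.py "(.5945,-.008,.11,-20.8)"
```

```text
t 12.08 p [ 0.5926 -0.0058  0.2166] yaw -20.62 F [ 0.5  0.9 -1. ] Tq [-0.   -0.02  0.  ] open 0.0261 q6 0.22
  turn 1 x [0,0,0,0.0020]
  move 3 x [0.1421, -0.0019, 0.0035]  total [0.4263, -0.0056, 0.0104]
```

Call:
move_arm(increments=[[[0.14,-0.002,0.003,0],[0.14,-0.002,0.003,0],[0.1,-0.002,0.003,0],[0.046,0,0,0],[0,0,0,0],[0,0,0,0]]])

```text
t: 12.58
tool_pos: [0.5936, -0.0098, 0.1113]
tool_rot: [0.287, 1.556, -0.285]
contact_force: [-1.1, 3.7, -2.2]
opening: 0.0258
```

Call:
move_arm(increments=[[[0,0,0,0],[0,0,0,0],[0,0,0,0],[0,0,0,0]]], gripper=0.58)

```text
t: 12.92
tool_pos: [0.5962, -0.0105, 0.1146]
tool_rot: [0.284, 1.548, -0.285]
contact_force: [-1.3, 0.1, 0.8]
opening: 0.0358
```

Call:
move_arm(increments=[[[-0.14,0,0,0],[-0.14,0,0,0],[-0.14,0,0,0],[0,0,0,0],[0,0,0,0]]])

```text
t: 13.33
tool_pos: [0.5978, -0.0106, 0.2231]
tool_rot: [0.284, 1.542, -0.285]
contact_force: [0.2, -0.8, 0.3]
opening: 0.0359
```

Call:
move_arm(increments=[[[0,0,0,-0.0794],[0,0,0,-0.0794],[0,0,0,-0.0794],[0,0,0,-0.0794],[0,0,0,-0.0794],[0,0,0,-0.0794],[0,0,0,-0.0794],[0,0,0,0]]], gripper=0.35)

```text
t: 14.0
tool_pos: [0.5948, -0.01, 0.2166]
tool_rot: [-0.401, 1.534, 0.401]
contact_force: [0.0, -0.6, 0.8]
opening: 0.0557
```

```bash
python3 plan.py "(.4765,-.3754,.13,29.2),(.4765,-.3754,.021,29.2)"
```

```text
t 14.0 p [ 0.5948 -0.01    0.2166] yaw 29.32 F [ 0.  -0.6  0.8] Tq [-0.01 -0.02 -0.03] open 0.0557 q6 -0.65
  turn 1 x [0,0,0,0.0013]
  move 10 x [0.0346, -0.1045, -0.1126]  total [0.3463, -1.0449, -1.126]
  move 3 x [0.1453, 0.0, 0.0]  total [0.436, 0.0, 0.0]
```

Call:
move_arm(increments=[[[0,-0.1045,-0.1126,0],[0,-0.1045,-0.1126,0],[0,-0.1045,-0.1126,0],[0,-0.1045,-0.1126,0],[0,-0.1045,-0.1126,0],[0,-0.1045,-0.1126,0],[0,-0.1045,-0.1126,0],[0.09,-0.1045,-0.1126,0],[0.12,-0.1045,-0.1126,0],[0.13,-0.1045,-0.1126,0],[0,0,0,0],[0,0,0,0]]])

```text
t: 15.0
tool_pos: [0.4793, -0.3617, 0.1408]
tool_rot: [-0.392, 1.537, 0.399]
contact_force: [-0.1, 0.1, -0.1]
opening: 0.0556
```

```bash
python3 plan.py "(.4765,-.3754,.021,29.2)"; python3 - <<'E'
from h import *
a=img("top");np.savez("top1.npz",W=cloud(a),px=a["pixels"],K=a["K"],E=a["extrinsics"]);a=a["pixels"][...,::-1]
s=img("scene");np.savez("scene1.npz",W=cloud(s),px=s["pixels"],K=s["K"],E=s["extrinsics"]);b=s["pixels"][...,::-1]
o=np.zeros((600,660,3),np.uint8);o[:360]=cv2.resize(a[190:310,250:470],(660,360));o[360:,:377]=cv2.resize(b[200:340,130:350],(377,240));cv2.imwrite("pics/m4.png",o)
E
```

```text
t 15.0 p [ 0.4793 -0.3617  0.1408] yaw 28.88 F [-0.1  0.1 -0.1] Tq [-0.02 -0.01 -0.02] open 0.0556 q6 -1.27
  turn 1 x [0,0,0,-0.0035]
  move 4 x [0.1198, -0.0106, -0.0091]  total [0.479, -0.0425, -0.0365]
```

View pics/m4.png

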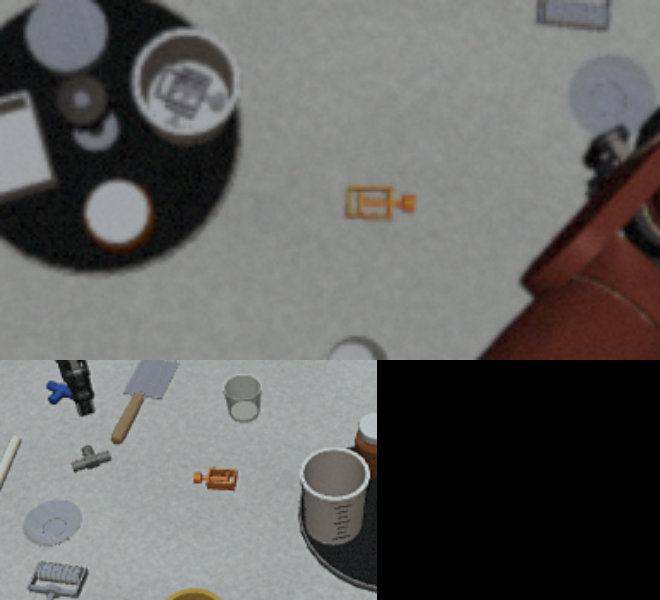

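Both clamps are in the beaker at (185,95). Next is the tee, at (90,458) in the lower panel.

Call:
move_arm(increments=[[[0.13,-0.014,-0.012,-0.003],[0.13,-0.014,-0.012,0],[0.13,-0.014,-0.012,0],[0,0,0,0],[0,0,0,0]]])

```text
t: 15.52
tool_pos: [0.4787, -0.3733, 0.0458]
tool_rot: [-0.402, 1.534, 0.406]
contact_force: [0.4, 0.3, 1.5]
opening: 0.0556
```

```bash
python3 plan.py "(.4765,-.3754,.020,29.2)"
```

```text
t 15.52 p [ 0.4787 -0.3733  0.0458] yaw 29.52 F [0.4 0.3 1.5] Tq [ 0.   -0.02  0.03] open 0.0556 q6 -1.3
  turn 1 x [0,0,0,0.0036]
  move 1 x [0.1033, -0.003, -0.0117]  total [0.1033, -0.003, -0.0117]
```

Call:
move_arm(increments=[[[0.05,-0.003,-0.01,0.003],[0.05,0,0,0],[0,0,0,0]]])

```text
t: 15.77
tool_pos: [0.4766, -0.3761, 0.0205]
tool_rot: [-0.399, 1.534, 0.401]
contact_force: [-0.4, 1.1, -0.5]
opening: 0.0552
```

Call:
move_arm(increments=[[[0,0,0,0],[0,0,0,0],[0,0,0,0],[0,0,0,0],[0,0,0,0],[0,0,0,0]]], gripper=1.0, squeeze=30)

```text
t: 16.27
tool_pos: [0.4773, -0.3772, 0.0222]
tool_rot: [-0.401, 1.533, 0.399]
contact_force: [0.7, 0.1, 2.0]
opening: 0.0348
```

Call:
move_arm(increments=[[[-0.05,0,0,0],[-0.15,0,0,0],[-0.15,0,0,0],[-0.15,0,0,0],[-0.15,0,0,0],[-0.15,0,0,0],[0,0,0,0],[0,0,0,0]]])

```text
t: 16.93
tool_pos: [0.4781, -0.378, 0.2263]
tool_rot: [-0.405, 1.53, 0.394]
contact_force: [-0.2, 0.2, -0.6]
opening: 0.0346
```

```bash
python3 plan.py "(.5375,.1495,.22,-26),(.5375,.1495,.075,-26)";  python3 - <<'E'
from h import *
save(img("scene"),"s5.png")
E
```

```text
t 16.93 p [ 0.4781 -0.378   0.2263] yaw 29.21 F [-0.2  0.2 -0.6] Tq [-0.01 -0.06 -0.01] open 0.0346 q6 -1.3
  turn 8 x [0,0,0,0.0767]
  move 14 x [0.0018, 0.1429, -0.0508]  total [0.0254, 2.0006, -0.7115]
  move 4 x [0.145, 0.0, 0.0]  total [0.58, 0.0, 0.0]
```

Call:
move_arm(increments=[[[0,0,0,0.0767],[0,0,0,0.0767],[0,0,0,0.0767],[0,0,0,0.0767],[0,0,0,0.0767],[0,0,0,0.0767],[0,0,0,0.0767],[0,0,0,0.0767]]])

```text
t: 17.65
tool_pos: [0.4758, -0.3757, 0.2186]
tool_rot: [0.363, 1.545, -0.359]
contact_force: [-0.1, 0.1, -0.5]
opening: 0.0348
```

Call:
move_arm(increments=[[[0,0.143,-0.051,0],[0,0.143,-0.051,0],[0,0.143,-0.051,0],[0,0.143,-0.051,0],[0,0.143,-0.051,0],[0,0.143,-0.051,0],[0,0.143,-0.051,0],[0,0.143,-0.051,0],[0,0.143,-0.051,0],[0,0.143,-0.051,0],[0,0.143,-0.051,0],[0,0.143,-0.051,0],[0,0.143,-0.051,0],[0,0.143,-0.051,0],[0,0,0,0],[0,0,0,0]]])

```text
t: 18.98
tool_pos: [0.5345, 0.1529, 0.2189]
tool_rot: [0.352, 1.546, -0.355]
contact_force: [0.3, 0.2, -0.4]
opening: 0.0347
```

```bash
python3 plan.py "(.5375,.1495,.08,-26)"
```

```text
t 18.98 p [0.5345 0.1529 0.2189] yaw -25.8 F [ 0.3  0.2 -0.4] Tq [ 0.04 -0.   -0.03] open 0.0347 q6 0.6
  turn 1 x [0,0,0,0.0022]
  move 4 x [0.1389, -0.0018, 0.0042]  total [0.5557, -0.0071, 0.0168]
```

Call:
move_arm(increments=[[[0.14,-0.002,0.004,0.002],[0.14,-0.002,0.004,0],[0.14,-0.002,0.004,0],[0.08,-0.001,0.004,0],[0.05,0,0,0],[0,0,0,0],[0,0,0,0]]])

```text
t: 19.57
tool_pos: [0.5384, 0.1472, 0.0834]
tool_rot: [0.359, 1.542, -0.36]
contact_force: [0.3, 0.1, 0.8]
opening: 0.0342
```

Call:
move_arm(increments=[[[0,0,0,0],[0,0,0,0],[0,0,0,0],[0,0,0,0]]], gripper=0.52)

```text
t: 19.9
tool_pos: [0.5397, 0.1482, 0.0855]
tool_rot: [0.359, 1.538, -0.358]
contact_force: [0.1, -0.6, 0.2]
opening: 0.041
```

Call:
move_arm(increments=[[[-0.14,0,0,0],[-0.14,0,0,0],[-0.14,0,0,0],[-0.14,0,0,0],[0,0,0,0],[0,0,0,0]]])

```text
t: 20.4
tool_pos: [0.5406, 0.1484, 0.2282]
tool_rot: [0.36, 1.534, -0.356]
contact_force: [-0.2, 0.2, -0.8]
opening: 0.0406
```

```bash
python3 - <<'E'
from plan import *
from fit import circ
plan([(.5655,.069,.23,-26),(.5655,.069,.162,-26)])
for n in("scene","top"):
    im=img(n);W=cloud(im);np.savez(n+"2.npz",W=W,px=im["pixels"],K=im["K"],E=im["extrinsics"]);save(im,n+"2.png")
a=cv2.imread("pics/top2.png");b=cv2.imread("pics/scene2.png")
o=np.zeros((600,600,3),np.uint8);o[:300]=cv2.resize(a[180:300,200:440],(600,300));o[300:]=cv2.resize(b[220:345,280:530],(600,300));cv2.imwrite("pics/m5.png",o)
E
```

```text
t 20.4 p [0.5406 0.1484 0.2282] yaw -26.18 F [-0.2  0.2 -0.8] Tq [-0.05 -0.03  0.03] open 0.0406 q6 0.59
  turn 1 x [0,0,0,-0.0020]
  move 3 x [-0.0024, -0.0806, 0.0762]  total [-0.0073, -0.2417, 0.2287]
  move 2 x [0.136, 0.0, 0.0]  total [0.272, 0.0, 0.0]
```

View pics/m5.png

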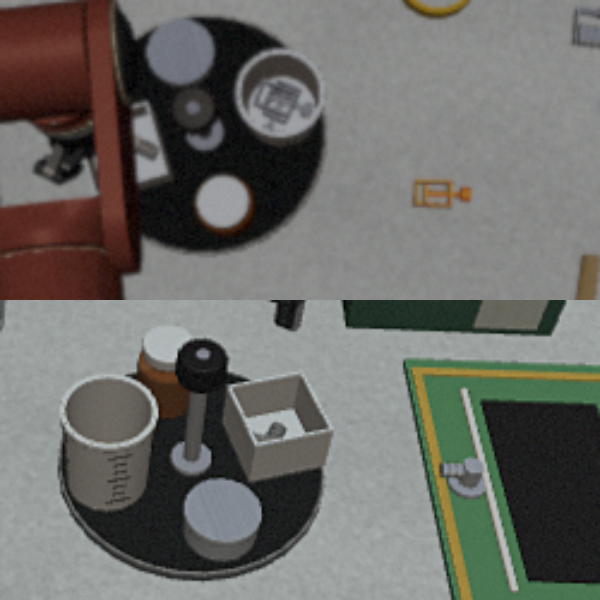

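The tee lies in the tub, around (272,432) in the lower panel and (147,150) in the upper. The clamps are in the beaker. Next I go to the knob.

Call:
move_arm(increments=[[[0,-0.08,0.076,0],[0,-0.08,0.076,0],[0,-0.08,0.076,0],[0,0,0,0],[0,0,0,0],[0,0,0,0]]], gripper=0.15)

```text
t: 21.0
tool_pos: [0.5625, 0.0693, 0.2221]
tool_rot: [0.359, 1.544, -0.359]
contact_force: [1.3, 0.8, 0.2]
opening: 0.0721
```

```bash
python3 plan.py "(.5655,.069,.162,-26)"
```

```text
t 21.0 p [0.5625 0.0693 0.2221] yaw -26.2 F [1.3 0.8 0.2] Tq [0.01 0.   0.01] open 0.0721 q6 0.45
  turn 1 x [0,0,0,-0.0023]
  move 2 x [0.1201, 0.002, 0.0057]  total [0.2402, 0.0041, 0.0114]
```

Call:
move_arm(increments=[[[0.1,0.002,0.005,-0.002],[0.1,0.002,0.006,0],[0.04,0,0,0],[0,0,0,0],[0,0,0,0],[0,0,0,0]]])

```text
t: 21.5
tool_pos: [0.5669, 0.0692, 0.1653]
tool_rot: [0.356, 1.54, -0.355]
contact_force: [-0.1, -1.0, 0.2]
opening: 0.0726
```

```bash
python3 plan.py "(.5655,.069,.162,-26)"
```

```text
t 21.5 p [0.5669 0.0692 0.1653] yaw -25.97 F [-0.1 -1.   0.2] Tq [ 0.    0.04 -0.03] open 0.0726 q6 0.44
  move 1 x [0.0131, -0.0032, -0.0048]  total [0.0131, -0.0032, -0.0048]
```

Call:
move_arm(increments=[[[0.008,-0.002,-0.002,0],[0,0,0,0],[0,0,0,0],[0,0,0,0],[0,0,0,0],[0,0,0,0],[0,0,0,0]]], gripper=1.0, squeeze=60)

```text
t: 22.08
tool_pos: [0.5643, 0.0695, 0.1635]
tool_rot: [0.357, 1.546, -0.355]
contact_force: [-8.7, 2.5, 8.5]
opening: 0.0423
```

```bash
python3 - <<'E'
from plan import *
from scipy.optimize import minimize
plan([])
# mould yaw from its outline, fittings; both cameras
for n in("scene","top"):
    f=np.load(n+"0.npz");W=f["W"];px=f["px"].astype(int)
    g=(px[...,1]-px[...,0]>15)&(px[...,1]-px[...,2]>5)&(W[...,1]>.2)&(W[...,0]>.38)&(W[...,2]<.03)
    g=g&(abs(W[...,2]-.011)<.01)
    lab=cv2.connectedComponentsWithStats(g.astype(np.uint8));k=1+np.argmax(lab[2][1:,4]);q=W[lab[1]==k]
    print(n,"mould",cv2.minAreaRect((q[:,:2]*1000).astype(np.float32)),len(q))
E
```

```text
t 22.08 p [0.5643 0.0695 0.1635] yaw -26.0 F [-8.7  2.5  8.5] Tq [ 0.56  1.52 -0.06] open 0.0423 q6 0.44
scene mould ((561.88427734375, 426.86572265625), (292.2465515136719, 211.83204650878906), 0.3062528073787689) 3978
top mould ((562.4007568359375, 425.8750305175781), (289.9461364746094, 210.81097412109375), 0.5831247568130493) 3823
```

Call:
move_arm(increments=[[[0,0,-0.008,0],[0,0,0,-0.02],[0,0,0,-0.04],[0,0,0,-0.04],[0,0,0,-0.04],[0,0,0,-0.04],[0,0,0,-0.04],[0,0,0,-0.04],[0,0,0,-0.04],[0,0,0,-0.04],[0,0,0,-0.04],[0,0,0,-0.04],[0,0,0,-0.02],[0,0,0,0]]])

```text
t: 23.25
tool_pos: [0.5644, 0.0695, 0.1635]
tool_rot: [-0.187, 1.561, 0.187]
contact_force: [0.1, 1.4, 5.0]
opening: 0.0424
```

```bash
python3 plan.py ""
```

```text
t 23.25 p [0.5644 0.0695 0.1635] yaw 13.63 F [0.1 1.4 5. ] Tq [0.08 0.93 0.07] open 0.0424 q6 -0.25
```

Call:
move_arm(increments=[[[0,0,0,-0.03],[0,0,0,-0.05],[0,0,0,-0.05],[0,0,0,-0.05],[0,0,0,-0.05],[0,0,0,-0.05],[0,0,0,-0.05],[0,0,0,-0.05],[0,0,0,-0.05],[0,0,0,-0.05],[0,0,0,-0.05],[0,0,0,-0.05],[0,0,0,-0.05],[0,0,0,-0.05],[0,0,0,-0.05],[0,0,0,-0.05],[0,0,0,-0.05],[0,0,0,-0.05],[0,0,0,-0.05],[0,0,0,-0.03]]])

```text
t: 24.92
tool_pos: [0.5647, 0.0698, 0.1635]
tool_rot: [-1.34, 1.118, 1.336]
contact_force: [-1.0, 3.3, 4.6]
opening: 0.0425
```

Call:
move_arm(increments=[[[0,0,0,-0.05],[0,0,0,-0.05],[0,0,0,-0.05],[0,0,0,-0.05],[0,0,0,-0.05],[0,0,0,-0.05],[0,0,0,-0.05],[0,0,0,-0.03],[0,0,0,-0.013],[0,0,0,0],[0,0,0,0],[0,0,0,0]]])

```text
t: 25.92
tool_pos: [0.5646, 0.07, 0.1635]
tool_rot: [-1.765, 0.723, 1.761]
contact_force: [-0.9, 3.6, 5.0]
opening: 0.0424
```

```bash
python3 - <<'E'
from plan import *
from fit import circ
plan([])
for n in("scene","top"):
    im=img(n);W=cloud(im);np.savez(n+"3.npz",W=W,px=im["pixels"]);save(im,n+"3.png")
    d=W.reshape(-1,3);d=d[np.isfinite(d).all(1)]
    r=np.hypot(d[:,0]-.565,d[:,1]-.154);b=d[(r<.055)&(r>.03)&(d[:,2]>.122)&(d[:,2]<.138)];c,rr=circ(b[:,:2]);
    for _ in range(3):
        b=b[abs(np.hypot(*(b[:,:2]-c).T)-rr)<.005];c,rr=circ(b[:,:2])
    print(n,"rim",c,rr,len(b))
    t=d[(np.hypot(d[:,0]-.566,d[:,1]+.016)<.062)&(d[:,2]>.077)&(d[:,2]<.094)];print("tub",cv2.minAreaRect((t[:,:2]*1000).astype(np.float32)),len(t))
a=cv2.imread("pics/top3.png");b=cv2.imread("pics/scene3.png")
o=np.zeros((600,600,3),np.uint8);o[:300]=cv2.resize(a[180:300,130:370],(600,300));o[300:]=cv2.resize(b[220:345,280:530],(600,300));cv2.imwrite("pics/m6.png",o)
E
```

```text
t 25.92 p [0.5646 0.07   0.1635] yaw 135.34 F [-0.9  3.6  5. ] Tq [0.02 0.06 0.08] open 0.0424 q6 -2.37
scene rim [0.56810998 0.15502927] 0.04133224680009071 392
tub ((563.4490356445312, -14.483661651611328), (77.8998031616211, 83.41761779785156), 88.72132110595703) 319
top rim [0.56593325 0.15374655] 0.041764907216401144 41
tub ((563.7111206054688, -17.14373016357422), (77.73277282714844, 78.8927230834961), 88.83031463623047) 165
```

View pics/m6.png

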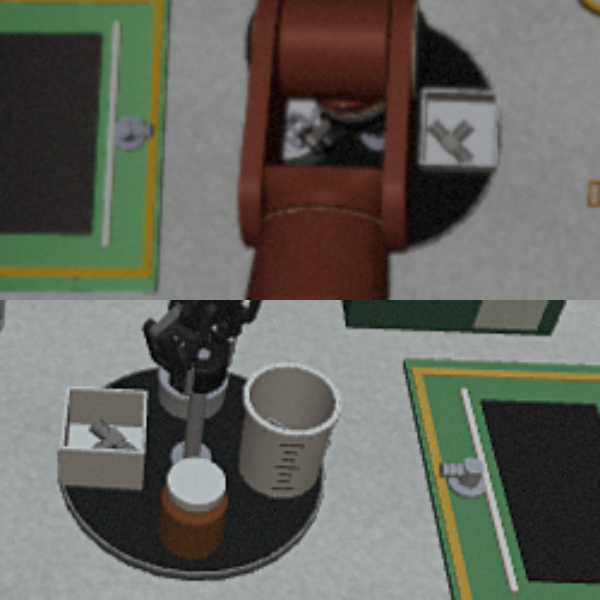

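The top panel shows the beaker under the arm and the tee in the tub at (452,138). In the scene panel the beaker at (290,415) faces the inlet at (465,478). Tub and beaker fits give about 88.7° against a target of about 90.4°, so I turn a further ~1.65°.

Call:
move_arm(increments=[[[0,0,0,0],[0,0,0,0],[0,0,0,-0.009],[0,0,0,-0.0095],[0,0,0,0],[0,0,0,0],[0,0,0,0]]], squeeze=80)

```text
t: 26.6
tool_pos: [0.5646, 0.0699, 0.1636]
tool_rot: [-1.784, 0.7, 1.78]
contact_force: [-3.4, 3.4, 4.9]
opening: 0.0421
```

```bash
python3 - <<'E'
from plan import *
from fit import circ
plan([])
def meas(Ws,bc,tc,lab):
    d=np.concatenate([W.reshape(-1,3) for W in Ws]);d=d[np.isfinite(d).all(1)]
    r=np.hypot(*(d[:,:2]-bc).T);b=d[(r<.055)&(r>.03)&(d[:,2]>.120)&(d[:,2]<.138)];c,rr=circ(b[:,:2])
    for _ in range(4): b=b[abs(np.hypot(*(b[:,:2]-c).T)-rr)<.004];c,rr=circ(b[:,:2])
    t=d[(np.hypot(*(d[:,:2]-tc).T)<.062)&(d[:,2]>.078)&(d[:,2]<.092)];q=t[:,:2]
    # square outline fit: robust extents by angle
    best=None
    for a in np.arange(0,90,.1):
        A=np.radians(a);u=q@[np.cos(A),np.sin(A)];v=q@[-np.sin(A),np.cos(A)]
        mu=(np.percentile(u,2)+np.percentile(u,98))/2;mv=(np.percentile(v,2)+np.percentile(v,98))/2
        s=np.median(abs(np.maximum(abs(u-mu),abs(v-mv))-.0375))
        if best is None or s<best[0]: best=(s,a,mu*np.array([np.cos(A),np.sin(A)])+mv*np.array([-np.sin(A),np.cos(A)]))
    l=c-best[2];print(lab,"rim",c,round(rr,4),len(b),"tub",best[2],"side",round(best[1],1),"line",round(np.degrees(np.arctan2(l[1],l[0])),2),"mid",(c+best[2])/2)
np.set_printoptions(precision=4,suppress=True)
new=[];tops=[]
for k in range(3): new.append(cloud(img("scene")));tops.append(cloud(img("top")))
for n,N in(("scene",new),("top",tops)):
    W0=np.load(n+"0.npz")["W"];W2=np.load(n+"3.npz")["W"]
    meas([W0],(.5935,-.011),(.5375,.149),n+" start");meas([W2],(.567,.154),(.5635,-.016),n+" before");meas(N,(.566,.154),(.566,-.016),n+" now")
E
```

```text
t 26.6 p [0.5646 0.0699 0.1636] yaw 137.0 F [-3.4  3.4  4.9] Tq [0.12 0.12 0.09] open 0.0421 q6 -2.4
scene start rim [ 0.5945 -0.0099] 0.0411 429 tub [0.5384 0.1506] side 19.0 line -70.74 mid [0.5664 0.0703]
scene before rim [0.5683 0.155 ] 0.0411 430 tub [ 0.5641 -0.0145] side 87.6 line 88.59 mid [0.5662 0.0703]
scene now rim [0.5657 0.155 ] 0.0412 1249 tub [ 0.5665 -0.0146] side 1.7 line 90.27 mid [0.5661 0.0702]
top start rim [ 0.5922 -0.0125] 0.0414 270 tub [0.537  0.1479] side 17.9 line -70.99 mid [0.5646 0.0677]
top before rim [0.5659 0.1537] 0.0418 41 tub [ 0.5634 -0.0171] side 88.3 line 89.15 mid [0.5647 0.0683]
top now rim [0.563  0.1538] 0.0416 124 tub [ 0.5659 -0.0172] side 1.3 line 90.98 mid [0.5644 0.0683]
```

```bash
python3 - <<'E'
from plan import *
plan([]);print(ctrl.finish_job())
E
```

```text
t 26.9 p [0.5646 0.07   0.1636] yaw 137.0 F [-3.8  3.9  5.6] Tq [0.08 0.17 0.03] open 0.0423 q6 -2.4
the job is handed in; nothing more can be done
None
```

I put both screw clamps in the tall beaker and the grey tee in the square tub. I then turned the carousel about 161° anticlockwise by its knob and handed the job in at 26.9 s, still gripping the knob with 80 N.

- **Contents:** the pictures show both clamps in the beaker and the tee in the tub. In the views I looked at, the orange clamp, the blue tee and the other things on the bench look unmoved. I did not measure their positions again at the end.
- **Aim:** the carousel fell about 1.6° short of the first turn, probably because the knob slipped in the jaws, so I turned it a little further. The beaker now points at 90.3° by the scene camera and 91.0° by the top camera, where it saw only part of the rim. The inlet lies at about 90.4°, so the cameras differ by about 0.7° and the remaining error should be within about half a degree.
- **Forces:** the readings at the end of each move stayed below about 13 N, and the last one, while holding the knob, was about 8 N.

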